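# Wind a board test fixture shut with its loose crank

### The job

Fit the loose steel crank onto the upright square shaft of the board test fixture and wind it clockwise, seen from above, round and round until you feel that the pressure plate is all the way down at its stop. Do it by feel: never force the crank, neither while it goes on nor when the stop comes, and leave it sitting fully home on the shaft. Leave the other things on the bench where they are.

Things in the scene. Friction and masses are not known exactly. Their poses are not given: they have to be found in the camera images.
- crank_hub (a point): Centre (half-way up) of the loose steel crank's hub, an upright block 28 x 28 mm, 60 mm high, standing on its underside on the bench; z up, x along the arm to the handle. Arm 18 mm wide, 26 to 36 mm above the underside; opposite it a tail with a round counterweight, to 56 mm from the axis, 43 mm high. The +y and -y faces are free for gripping. Crank about 0.35 kg, balanced about the hub
- crank_socket (a point): Centre of the hub's underside, where the square socket opens: 15.5 mm wide, 26 mm deep, on the hub's axis, its sides parallel to the hub's. 30 mm below crank_hub
- crank_handle (a point): Centre of the crank's upright black handle, 60 mm from the hub's axis along the crank's x, 61 mm above the hub's underside. A round sleeve, 22 mm in diameter, 46 mm high (38 to 84 mm above the hub's underside, a 4 mm screw head on top), that spins freely on its pin, so it can be held without turning the hand
- shaft_top (a point): Centre of the top of the upright steel shaft on the fixture's gear housing. Fixed to the fixture (z up, x to the plate): it does NOT tell at which angle the square stands, that can be any. Shaft 14 mm square, 24 mm high above its collar; the uppermost 3 mm taper to 10 mm square. The crank fits in four positions. Stiff to turn (0.2 N m, 3.5 N at the handle), does not turn by itself
- collar (a point): Centre of the round collar (42 mm diameter) at the shaft's foot, 89 mm above the bench: the hub's underside rests on it when the crank is fully home, crank_hub then 6 mm above shaft_top. There the crank clears all of the fixture. While the crank goes on, a push of 5 to 10 N is plenty; its contacts with shaft and fixture added up (a wedged fit multiplies the push) must stay under 60 N
- bed (a point): Centre of the top of the circuit board that lies in the fixture, 115 mm from the shaft's axis along the fixture's x, 34 mm high. Four guide columns, 10 mm thick, tops 96 mm above the bench, at 60 and 170 mm from the shaft's axis, 55 mm to either side. Base of the fixture 240 x 150 mm, from 45 mm before the shaft's axis to 195 mm beyond
- plate (a joint): Descent of the aluminium pressure plate in m: 0 is fully up, 0.030 is fully down at its stop. One clockwise turn of the shaft (seen from above) lowers it by 0.0125. It starts between 0 and 0.005. At 0.030 it meets stiff rubber buffers: the push needed at the handle climbs from 3.5 N to about 10 N within 1/60 turn; they are crushed 0.0006 further, at about 25 N at the handle
- spool: Bystander: full aluminium spool, 56 mm diameter, 34 mm high; origin at the centre of its underside
- tin: Bystander: round steel tip-cleaner tin, 64 mm diameter, 28 mm high; origin at the centre of its underside
- screwdriver: Bystander: screwdriver, 170 mm long, lying along its x, black handle
- spare_board: Bystander: spare circuit board, 90 x 70 mm, 15 mm high; origin at the centre of its underside
- multimeter: Bystander: multimeter lying on its back, 150 x 78 x 40 mm; origin at the centre of its underside

How it is judged (in metres and radians):
On the way, in this order (a step that is already met when the one before it is completed fails the run):
1. the crank sits fully home on the square shaft (z of crank_hub in the frame of shaft_top between 0.001 and 0.01 m and horizontal distance between crank_hub and shaft_top below 0.004 m and angle between crank_hub's own z axis and vertical below 0.12 rad), for 0.2 s.
2. the plate is wound past 20 mm with the crank on the shaft (all of step 1 and value of joint plate above 0.02 m), for 0.1 s.
At the end, for the whole second after the job is handed in: The pressure plate is fully down at its stop (29.5 to 30.6 mm), and the crank sits at rest fully home on the shaft: upright within 0.12 rad, its axis within 4 mm of the shaft's, its underside within 4 mm of the collar (all of step 1 and value of joint plate above 0.0295 m and linear speed of crank below 0.01 m/s); the robot touches nothing.
It fails at once if the crank is forced on: its contacts with the shaft and fixture add up to more than 60 N before it is home (contact force between crank and fixture above 60 N and z of crank_hub in the frame of shaft_top above 0.01 m).
It fails at once if the plate is wound on past its stop by more than 0.6 mm (its rubber buffers crushed) (value of joint plate above 0.0306 m).
It fails at once if a bystander is moved by more than 20 mm (distance of any of spool, tin, screwdriver, spare_board, multimeter from where it was at the start of the episode above 0.02 m).
It also fails if it takes over 72 s, if anything falls off the work surface, if the arm or the gripper's body presses on something with over 40 N, if the wrist force passes 120 N, or if a joint passes its speed limit or range.

### The arm

A 6-joint arm with a two-finger parallel gripper is mounted at the origin on the work surface. World frame = base frame: x ahead of the robot, y to its left, z up, the work surface at z = 0. Lengths are in mm, angles in rad, forces in N, time in s.
With the tool pointing down it reaches from about 300 to 775 mm from the base axis. Payload 14.6 kg.
Tool frame: the origin (TCP) lies on the centre line of the jaws, within the pads' length; the fingertips stand 8 mm ahead of it and the grasp point (between the pads) lies 11 mm behind it; z points along the fingers, y is the direction in which the jaws open and shut (so a half turn about z gives the same grasp; the last joint's range is limited). The gripper opens to 94 mm and grips with 3 to 60 N. Pads are 16 mm wide; open, the fingers measure 119 mm over their backs; the gripper's body (75 mm by 177 mm) begins 78 mm behind the grasp point.
Start: joints at [1.125, 0.3, 1.521, -0, 1.321, -0.067], TCP at [203.39, 511.001, 213.446] pointing down, gripper open.
Joint ranges: [-3.03, 3.03], [-0.79, 2.21], [0.23, 2.52], [-1.04, 4.18], [0, 3.07], [-2.55, 2.55]. Speed limits (rad/s): [2.22, 2.22, 2.57, 3.14, 3.14, 3.14].

### API

Orientations are given as [roll, pitch, yaw] about the fixed x, y, z axes, in that order (R = Rz(yaw) Ry(pitch) Rx(roll)).
In Python, from cell import read_state, cams, manip gives the robot as it stands.
- The arm moves only by the shell command python3 -m handwheel 'ROWS' [OPENING] [FORCE]. ROWS is JSON, a list of rows, each a list of 4 numbers: the shift along the tool's x, y, z in m, then the turn about the tool's z in degrees. In form: [[dx, dy, dz, turn], ...]. A call has 1 to 5 rows; each row is the pose to reach, as a shift and turn from the pose measured when the call began, along the tool's axes at that moment; what a row does not reach only later rows make up. A row lasts 1/8 s, in which the tool goes at most 62.5 mm and 10.7 degrees, less where a joint would pass 70% of its speed; a pose out of reach is approached as far as the arm can. A call with a gripper value outside its range is refused whole. OPENING is the closure, from 0 (fully open) to 1 (shut), set as the call begins (- or left out, the last holds). The fingers move at their own pace and stop on an object; FORCE is the grip in N (left out, the last holds). Time passes only in rows, so rows that repeat a pose let the fingers close. It gives the time, the measured TCP pose, the force and the opening at its end, in the units of the state.
- read_state(): the state, without advancing time (a new reading comes with each control period).
- cams.camera(name): name is "scene" or "top"; returns the picture (400x640x3 uint8, red, green, blue); there is no depth.
- cams.get_calibration(name): a dict with "vertical_fov" (degrees; the focal length in pixels is half the picture's height over the tangent of half this angle, whatever the lens; pixels are square), "cx", "cy" (the principal point, pixels), "R" (3x3) and "t" (3): a world point X has camera coordinates R X + t. Camera axes: x right, y down, z forward; pixel columns grow to the right and rows downward; lengths in mm; the calibration is good to about 2 mm. A picture is of the moment at which its call begins. get_calibration takes no time and is no camera call.
- manip.sign_off(): hands the job in, once; it reports no verdict.
The state is a dict: "clock": time; "joints": joint angles; "qd": joint speeds; "effort": joint torques, N m; "eef_pos": TCP position; "eef_rot": TCP orientation; "wrist_force": force on the tool from outside, world axes, zero at the start; "moment": the same for the moment, N m; "finger_gap": finger opening in mm.
Only numpy, scipy, OpenCV 4.12 (cv2) and the standard library are available. Lean on these libraries where they do the work, as an engineer would, in place of code of your own. Each camera call takes 0.05 s, during which the arm holds its last target. There are 200 camera calls.

## Working session

There is one attempt and no reset: what is moved stays moved. The work goes in short steps, Python scripts to look and compute and a shell command to move; the robot and the scene stay as the last step left them, time stands still between calls to the robot, and variables do not carry over. Pictures are saved under pics/ and viewed, about 8 in all and at most 12, crops included, and the job is handed in when it is done.

```bash
ls; mkdir -p pics; python3 - <<'E'
from cell import read_state,cams
import cv2
print(read_state())
for n in("scene","top"):
    cv2.imwrite(f"pics/{n}0.png",cams.camera(n)[:,:,::-1]); print(n,cams.get_calibration(n))
E
```

```text
pics
{'clock': 0.0, 'joints': array([ 1.12540882e+00,  3.00456574e-01,  1.52161827e+00,  1.38440503e-05,
        1.32072102e+00, -6.65681820e-02]), 'qd': array([ 1.98255856e-03, -6.80840966e-04, -5.69421356e-05,  8.06312062e-04,
       -2.29601014e-03, -6.20735476e-04]), 'effort': array([ 5.63646372e-04, -5.31828904e+01, -3.52712417e+01,  7.08940532e-02,
        2.45553948e-02, -1.16721890e-04]), 'eef_pos': array([203.26777001, 510.76455721, 212.87856949]), 'eef_rot': array([-3.14039300e+00, -9.34160371e-05,  2.76276984e+00]), 'wrist_force': array([-0.37063885,  0.36227101, -0.12774973]), 'moment': array([ 0.01382261, -0.04846396, -0.00010303]), 'finger_gap': 93.85616605152033}
scene {'vertical_fov': 56.83609141067115, 'cx': 312.6132174297186, 'cy': 194.39960387444614, 'R': array([[ 0.78108965,  0.6241425 , -0.01857694],
       [ 0.3668498 , -0.48276657, -0.7952092 ],
       [-0.50529218,  0.61431472, -0.60605052]]), 't': array([-497.41746187, -124.04553982, 1373.83259551])}
top {'vertical_fov': 53.19298470320899, 'cx': 326.8380227947911, 'cy': 193.9372374372687, 'R': array([[ 7.81731277e-03, -9.99969318e-01,  5.02441050e-04],
       [-9.95162677e-01, -7.82894131e-03, -9.79283146e-02],
       [ 9.79292435e-02,  2.65525684e-04, -9.95193344e-01]]), 't': array([  51.71506945,  573.67407627, 1184.75438829])}
```

View pics/top0.png

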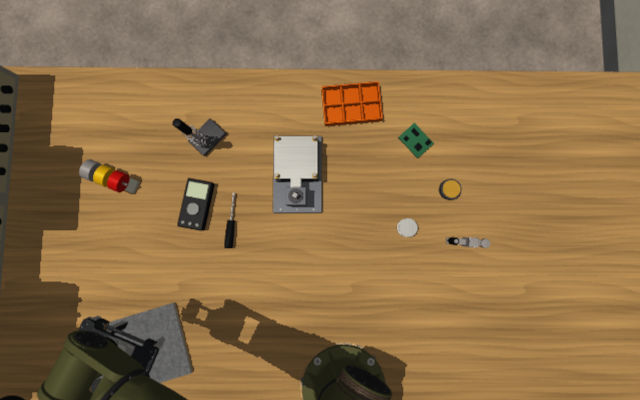

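View pics/scene0.png

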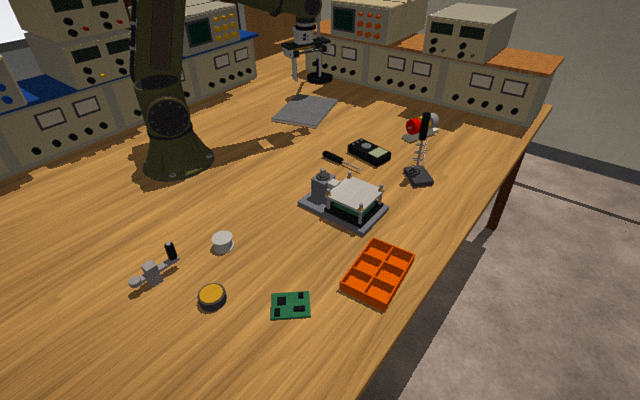

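The top view shows the crank at about (468,242), with its handle at (453,241) and tail to the right, the shaft at (295,196) and the spool at (407,228). Next I'll zoom in on these.

```bash
cat > h.py <<'E'
import numpy as np,cv2
from cell import read_state,cams
def ray(n,u,v):
    c=cams.get_calibration(n);f=200/np.tan(np.radians(c["vertical_fov"]/2))
    R=np.array(c["R"]);t=np.array(c["t"])
    return -R.T@t, R.T@np.array([(u-c["cx"])/f,(v-c["cy"])/f,1])
def at(n,u,v,z):
    o,d=ray(n,u,v);return o+d*(z-o[2])/d[2]
def proj(n,X):
    c=cams.get_calibration(n);f=200/np.tan(np.radians(c["vertical_fov"]/2))
    p=np.array(c["R"])@np.array(X)+c["t"];return c["cx"]+f*p[0]/p[2],c["cy"]+f*p[1]/p[2]
def tri(a,b):
    (o1,d1),(o2,d2)=ray("top",*a),ray("scene",*b)
    s=np.linalg.lstsq(np.c_[d1,-d2],o2-o1,rcond=None)[0]
    p,q=o1+s[0]*d1,o2+s[1]*d2;return (p+q)/2,np.linalg.norm(p-q)
def crop(im,u,v,w=50,h=38,k=8):
    c=cv2.resize(im[v-h//2:v+h//2,u-w//2:u+w//2],None,fx=k,fy=k,interpolation=cv2.INTER_CUBIC)
    for i in range(0,w,10): cv2.putText(c,str(u-w//2+i),(i*k,8),0,.3,(0,0,255)); cv2.line(c,(i*k,8),(i*k,14),(0,0,255))
    for i in range(0,h,10): cv2.putText(c,str(v-h//2+i),(0,i*k+4),0,.3,(255,0,0)); cv2.line(c,(20,i*k),(26,i*k),(255,0,0))
    return c
E
python3 - <<'E'
from h import *
t=np.mean([cams.camera("top")[:,:,::-1] for _ in range(3)],0).astype(np.uint8); s=cv2.imread("pics/scene0.png")
m=np.vstack([np.hstack([crop(t,468,241),crop(t,296,194)]),np.hstack([crop(s,155,265,60,36,6),crop(s,322,185,60,36,6)]).repeat(1,0)[:, :720] if 0 else cv2.copyMakeBorder(np.hstack([crop(s,155,265,50,36),crop(s,325,187,50,36)]),0,0,0,0,0)])
cv2.imwrite("pics/m1.png",m);print(m.shape)
E
```

```text
(592, 800, 3)
```

View pics/m1.png

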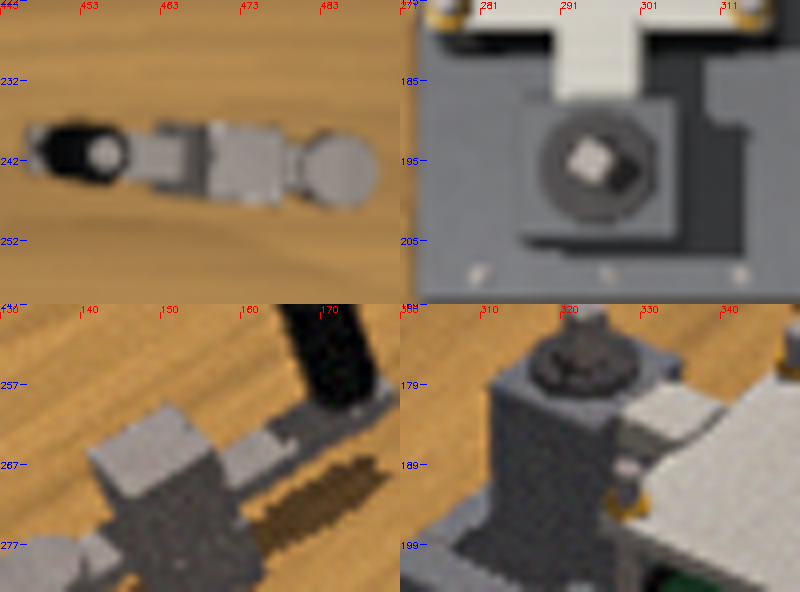

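```bash
python3 - <<'E'
from h import *
t=np.mean([cams.camera("top")[:,:,::-1] for _ in range(6)],0).astype(np.float32); cv2.imwrite("pics/t.png",t)
s=cv2.imread("pics/scene0.png")
g=t.mean(2); 
def rect(u0,v0,u1,v1,lo,k=16):
    p=cv2.resize(g[v0:v1,u0:u1],None,fx=k,fy=k,interpolation=cv2.INTER_CUBIC)
    n,l,st,ce=cv2.connectedComponentsWithStats((p>lo).astype(np.uint8))
    i=1+st[1:,4].argmax(); c,_=cv2.findContours((l==i).astype(np.uint8),0,1)
    r=cv2.minAreaRect(c[0]); f=lambda q:np.array([u0+(q[0]+.5)/k-.5,v0+(q[1]+.5)/k-.5])
    return f(ce[i]),[f(q) for q in cv2.boxPoints(r)],np.array(r[1])/k,r[2]
print(g[188:202,288:303].astype(int))
for lo in(130,145,160,175):
    c,b,sz,a=rect(287,188,301,201,lo); P=np.array([at("top",*q,113) for q in b])[:,:2]
    e=np.diff(P,axis=0);print(lo,at("top",*c,113).round(1),sz.round(1),np.linalg.norm(e,axis=1).round(1),(np.degrees(np.arctan2(e[:,1],e[:,0]))%90).round(1))
print("collar",at("top",294.25,195.2,89))
h=at("top",455.6,240.6,88);c=at("top",485,242.75,43);q=at("top",473.2,241.75,60)
print(h,c,q,np.linalg.norm(h-c),np.degrees(np.arctan2(*(h-c)[[1,0]])))
print("shaft top proj in scene",proj("scene",at("top",294.3,194.5,113)),"crank",proj("scene",q))
# fixture columns (front two) z96: 
print(at("top",277.5,177,96),at("top",316,177,96))
for n,uv in dict(spool=(407,227,34),tin=(451,189,28)).items(): print(n,at("top",*uv))
E
```

```text
[[118 118 116 116 109 106 103 100  98 106 113 115 114 114 113]
 [121 120 119 112  96  89  87  84  82  88  95  93 108 116 116]
 [121 116 104  92  84  81  82  80  79  77  79  76  85 108 115]
 [120 106  87  80  80  83  79  78  79  78  79  80  74  84 107]
 [116  96  82  79  80 102 128  96  61  56  74  80  78  73  81]
 [107  88  81  79  77 143 168 154 121  66  68  80  79  77  64]
 [ 99  82  81  76 121 168 174 176 168 103  58  58  72  77  68]
 [ 97  81  82  80 149 172 172 173 156  96  45  35  50  70  70]
 [ 98  82  81  82 112 142 168 173 121  60  38  34  34  65  65]
 [100  84  82  81  75  93 122 131  85  40  35  35  54  73  64]
 [106  87  82  80  81  80  78  78  68  44  35  55  74  76  63]
 [116  97  84  80  81  82  84  78  77  67  63  75  80  70  84]
 [121 110  89  80  81  83  84  82  80  79  81  81  75  88 109]
 [121 119 110  92  84  83  84  83  80  79  81  72  88 110 115]]
130 [562.3 148.1 113. ] [4.3 4.3] [12.1 12.1 12.1] [60.  59.5 59.9]
145 [562.3 148.1 113. ] [3.9 3.8] [10.8 11.  10.8] [60.2 59.7 60.2]
160 [562.4 148.  113. ] [3.4 3.3] [9.3 9.6 9.3] [59.3 58.8 59.3]
175 [563.7 146.4 113. ] [2.2 1.3] [3.6 6.2 3.6] [64.4 63.9 64.3]
collar [562.86648241 150.0932027   89.        ]
[ 436.4600676  -312.26091543   88.        ] [ 430.10208654 -413.70410104   43.        ] [ 433.08277796 -372.60790173   60.        ] 111.15819281264567 86.41366144397503
shaft top proj in scene (np.float64(323.3461294237816), np.float64(168.14927494298777)) crank (np.float64(149.42996347164805), np.float64(263.7749447943436))
[614.42834553 198.54475438  96.        ] [615.30224737  87.76438484  96.        ]
spool [ 474.98152706 -184.8512635    34.        ]
tin [ 591.32124078 -321.2279864    28.        ][ WARN:0@9.446] global loadsave.cpp:1063 imwrite_ Unsupported depth image for selected encoder is fallbacked to CV_8U.
```

Measured: shaft top at (562.4, 148.0), and the collar circle agrees. The square stands at about 60° mod 90. The hub is at about (432.9, -372.4) with yaw about 86.4°. Moving now.

```bash
cat >> h.py <<'E'
def go(x,y,z,yaw):
    s=read_state();p=s["eef_pos"];w=s["eef_rot"][2];d=np.array([x,y,z])-p
    dx=d[0]*np.cos(w)+d[1]*np.sin(w);dy=d[0]*np.sin(w)-d[1]*np.cos(w)
    t=(np.degrees(w)-yaw+180)%360-180
    print("pose",p.round(1),np.degrees(w).round(2),"-> rows",(np.array([dx,dy,-d[2]])/1000).round(4),"turn",t.round(2),"F",s["wrist_force"].round(1),"M",s["moment"].round(2),"t",round(s["clock"],2))
E
python3 -m handwheel '[[-0.037,-0.05,0,0],[-0.074,-0.1,0,0],[-0.111,-0.15,0,0],[-0.148,-0.2,0,0],[-0.185,-0.25,0,0]]' 0.3
python3 -m handwheel '[[-0.037,-0.05,0,10],[-0.074,-0.1,0,20],[-0.111,-0.15,0,30],[-0.148,-0.2,0,40],[-0.185,-0.25,0,50]]'
python3 -c "
from h import *
go(432.9,-372.4,140,86.4)"
```

```text
clock: 1.18
eef_pos: [282.9, 208.6, 213.6]
eef_rot: [3.141, 0.001, 2.763]
wrist_force: [0.4, -0.7, -0.2]
finger_gap: 65.7
clock: 1.8
eef_pos: [362.5, -94.2, 214.0]
eef_rot: [3.14, 0.001, 1.885]
wrist_force: [1.0, 1.0, 0.5]
finger_gap: 65.8
pose [362.5 -94.2 214. ] 107.98 -> rows [-0.2864 -0.019   0.074 ] turn 21.58 F [1.  1.  0.5] M [-0.01  0.01 -0.04] t 1.8
```

```bash

python3 -m handwheel '[[-0.058,-0.004,0.015,5],[-0.116,-0.008,0.03,10],[-0.174,-0.012,0.045,15],[-0.232,-0.016,0.06,21.6],[-0.286,-0.019,0.074,21.6]]'
python3 -m handwheel '[[0,0,0,0]]' >/dev/null
python3 -c "
from h import *
go(432.9,-372.4,30,86.4)
t=cams.camera('top')[:,:,::-1];s=cams.camera('scene')[:,:,::-1]
cv2.imwrite('pics/m2.png',np.hstack([crop(t,468,241,50,60),crop(s,155,255,50,60)]))"
```

```text
clock: 2.42
eef_pos: [433.0, -374.2, 139.5]
eef_rot: [3.139, -0.0, 1.505]
wrist_force: [0.1, 1.0, 1.4]
finger_gap: 65.6
pose [ 432.5 -376.2  137.3] 86.11 -> rows [3.800e-03 1.000e-04 1.073e-01] turn -0.29 F [-0.1  0.4  0.5] M [-0.06  0.07 -0.02] t 2.55
```

View pics/m2.png

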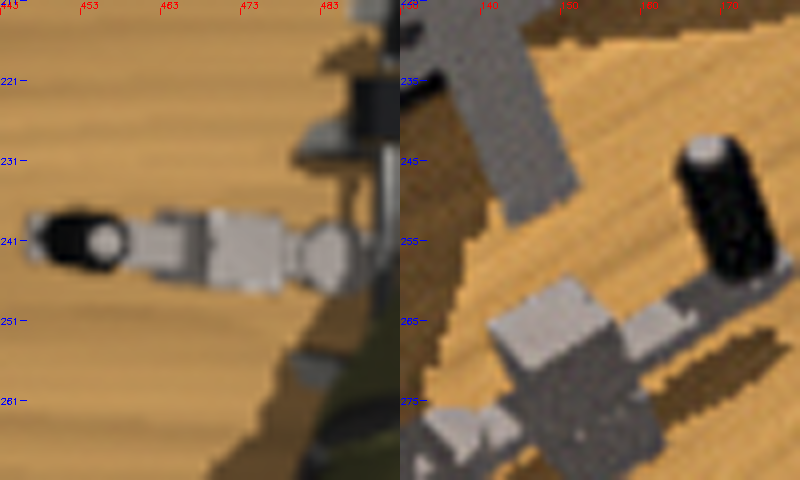

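```bash

python3 -m handwheel '[[0.0035,0,0.02,0],[0.0035,0,0.04,0],[0.0035,0,0.06,0],[0.0035,0,0.06,0]]'
python3 -c "
from h import *
go(432.9,-372.4,30,86.4)
p=read_state()['eef_pos']
for s in(-35,35): X=[p[0]+s,p[1],p[2]-8];print(proj('top',X),proj('scene',X))
t=cams.camera('top')[:,:,::-1];s=cams.camera('scene')[:,:,::-1]
cv2.imwrite('pics/m3.png',np.hstack([crop(t,468,241,50,60),crop(s,155,255,50,60)]))"
```

```text
clock: 3.15
eef_pos: [432.9, -369.0, 79.0]
eef_rot: [3.141, -0.002, 1.506]
wrist_force: [0.0, 0.5, 0.7]
finger_gap: 66.0
pose [ 432.9 -369.    79. ] 86.28 -> rows [-0.0033  0.0002  0.049 ] turn -0.12 F [0.  0.5 0.7] M [-0.1   0.09  0.01] t 3.15
(np.float64(473.7034706150615), np.float64(254.0871505639622)) (np.float64(141.41242304439436), np.float64(253.18172676349))
(np.float64(473.02387809622485), np.float64(229.73903982698192)) (np.float64(157.7253262206061), np.float64(266.5175544320555))
```

View pics/m3.png

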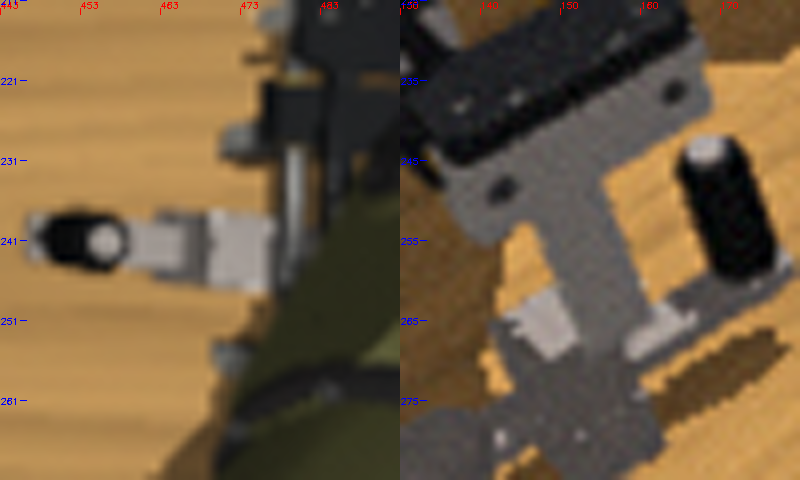

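Both views show the fingers straddling the hub, with tips near (472,228) and (472,256) in the top view, where I predicted them. Now I'll descend and close.

```bash

python3 -m handwheel '[[-0.0033,0,0.025,0],[-0.0033,0,0.046,0],[-0.0033,0,0.048,0],[-0.0033,0,0.048,0]]'
python3 -c "
from h import *
go(432.9,-372.4,30,86.4)"
python3 -m handwheel '[[0,0,0,0],[0,0,0,0],[0,0,0,0],[0,0,0,0]]' 1 35
python3 -c "
from h import *
go(432.9,-372.4,30,86.4)"
```

```text
clock: 3.75
eef_pos: [433.9, -373.6, 33.8]
eef_rot: [3.138, 0.001, 1.506]
wrist_force: [0.4, 0.3, 0.4]
finger_gap: 65.7
pose [ 433.9 -373.6   33.8] 86.27 -> rows [ 0.0012 -0.0011  0.0038] turn -0.13 F [0.4 0.3 0.4] M [-0.09  0.08 -0.01] t 3.75
clock: 4.25
eef_pos: [433.7, -373.6, 33.9]
eef_rot: [3.138, 0.001, 1.506]
wrist_force: [-3.5, 0.6, 2.1]
finger_gap: 29.0
pose [ 433.7 -373.6   33.9] 86.27 -> rows [ 0.0011 -0.0009  0.0039] turn -0.13 F [-3.5  0.6  2.1] M [0.02 0.69 0.01] t 4.25
```

```bash

python3 -m handwheel '[[0,0,-0.03,0],[0,0,-0.08,0],[0,0,-0.13,0],[0,0,-0.15,0],[0,0,-0.15,0]]'
python3 -c "
from h import *
go(562.4,148,185,60)"
```

```text
clock: 4.88
eef_pos: [433.5, -373.6, 184.7]
eef_rot: [3.137, 0.002, 1.506]
wrist_force: [-0.2, 0.9, -4.5]
finger_gap: 27.7
pose [ 433.5 -373.6  184.7] 86.27 -> rows [ 5.289e-01  9.480e-02 -3.000e-04] turn 26.27 F [-0.2  0.9 -4.5] M [-0.08  0.02  0.02] t 4.88
```

```bash

python3 -m handwheel '[[0.04,0.007,0,0],[0.09,0.016,0,0],[0.145,0.026,0,0],[0.2,0.036,0,0],[0.255,0.046,0,0]]'
python3 -m handwheel '[[0.05,0.009,0,5],[0.105,0.019,0,10],[0.155,0.028,0,15],[0.205,0.037,0,20],[0.24,0.043,0,26.3]]'
python3 -c "
from h import *
go(562.4,148,185,60)"
python3 -m handwheel '[[0,0,0,0],[0,0,0,0]]'
python3 -c "
from h import *
go(562.4,148,160,60)
t=cams.camera('top')[:,:,::-1];s=cams.camera('scene')[:,:,::-1]
cv2.imwrite('pics/m4.png',np.hstack([crop(t,296,184,50,60),crop(s,325,160,50,60)]))"
```

```text
clock: 5.5
eef_pos: [495.5, -120.2, 182.6]
eef_rot: [3.139, 0.002, 1.506]
wrist_force: [0.8, -0.6, -4.8]
finger_gap: 27.5
clock: 6.12
eef_pos: [553.5, 118.5, 180.1]
eef_rot: [3.141, 0.002, 1.044]
wrist_force: [-0.1, -0.8, -4.0]
finger_gap: 28.0
pose [553.5 118.5 180.1] 59.84 -> rows [ 0.03   -0.0071 -0.0049] turn -0.16 F [-0.1 -0.8 -4. ] M [-0.09  0.1  -0.03] t 6.12
clock: 6.38
eef_pos: [552.8, 118.1, 178.5]
eef_rot: [-3.14, 0.004, 1.046]
wrist_force: [0.4, 0.7, -3.8]
finger_gap: 28.0
pose [552.8 118.1 178.5] 59.91 -> rows [ 0.0306 -0.0067  0.0185] turn -0.09 F [ 0.4  0.7 -3.8] M [-0.11  0.07 -0.04] t 6.38
```

View pics/m4.png

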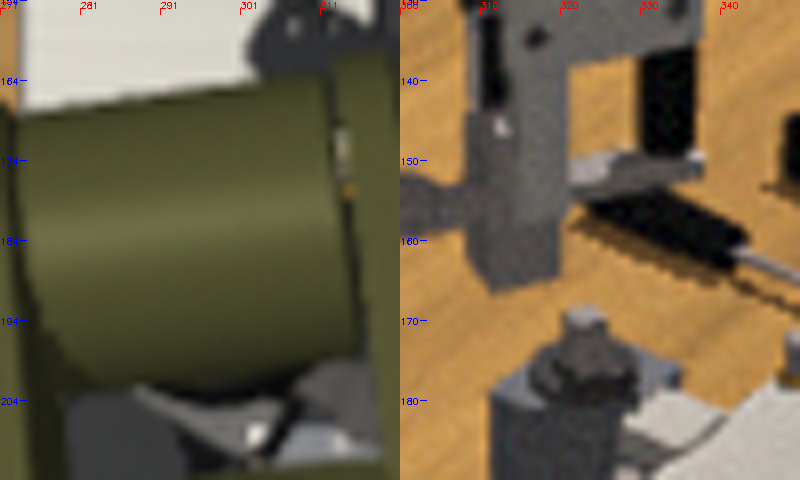

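```bash

python3 -m handwheel '[[0.015,-0.003,0,0],[0.0294,-0.0067,0.01,0],[0.0294,-0.0067,0.015,0],[0.0294,-0.0067,0.015,0]]'
python3 -c "
from h import *
go(561.8,147,150,60)
p=read_state();x,y,z=p['eef_pos'];w=p['eef_rot'][2]
s=cams.camera('scene')[:,:,::-1];cv2.imwrite('pics/s5.png',s)
c=crop(s,325,158,50,50,12)
# predicted underside corners if hub is +1.2 ahead of TCP
for a,b in((14,14),(14,-14),(-14,14),(-14,-14)):
    X=[x+(a+1.2)*np.cos(w)-b*np.sin(w),y+(a+1.2)*np.sin(w)+b*np.cos(w),z-33.9];u,v=proj('scene',X)
    cv2.circle(c,(int((u+.5-300)*12),int((v+.5-133)*12)),3,(0,255,0),1)
for a,b in((5,5),(5,-5),(-5,5),(-5,-5)):
    X=[562.4+a*.5-b*.866,148+a*.866+b*.5,113];u,v=proj('scene',X)
    cv2.circle(c,(int((u+.5-300)*12),int((v+.5-133)*12)),3,(0,0,255),1)
cv2.imwrite('pics/m5.png',c)"
```

```text
clock: 6.98
eef_pos: [561.8, 146.4, 163.5]
eef_rot: [-3.14, 0.004, 1.045]
wrist_force: [0.6, 0.1, -2.5]
finger_gap: 27.5
pose [561.8 146.4 163.5] 59.85 -> rows [ 0.0005 -0.0004  0.0135] turn -0.15 F [ 0.6  0.1 -2.5] M [-0.03  0.07 -0.01] t 6.97
```

View pics/m5.png

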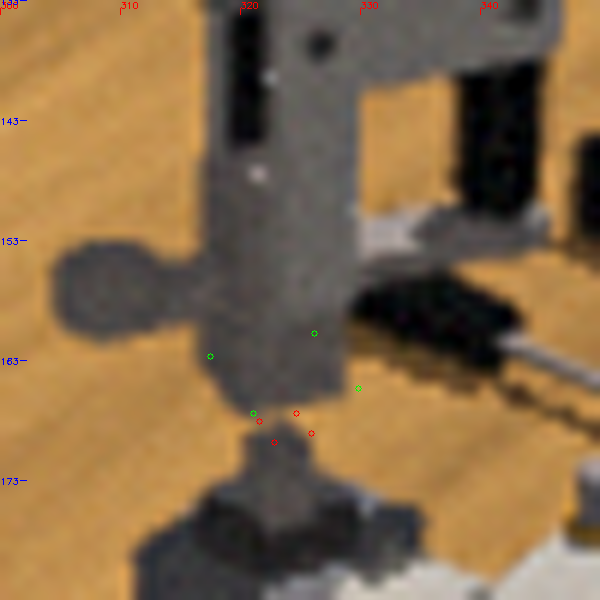

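In the scene view, hub and shaft are both about 0.7 px left of the predicted points. They agree with each other to within 1 mm, so I'll descend by feel.

```bash

python3 -m handwheel '[[0.0006,-0.0004,0.006,0],[0.0006,-0.0004,0.0125,0],[0.0006,-0.0004,0.0125,0]]' - 35
python3 -c "
from h import *
go(561.9,147.2,150,60)"
python3 -m handwheel '[[0,0,0.0015,0],[0,0,0.003,0],[0,0,0.003,0]]'
python3 -c "
from h import *
go(561.9,147.2,146,60)"
```

```text
clock: 7.4
eef_pos: [561.7, 146.7, 150.8]
eef_rot: [-3.14, 0.004, 1.044]
wrist_force: [-0.3, -0.6, -3.0]
finger_gap: 27.8
pose [561.7 146.7 150.8] 59.83 -> rows [ 0.0005 -0.      0.0008] turn -0.17 F [-0.3 -0.6 -3. ] M [-0.01  0.09 -0.07] t 7.4
clock: 7.78
eef_pos: [561.6, 146.7, 147.8]
eef_rot: [-3.14, 0.004, 1.044]
wrist_force: [0.3, 0.2, -4.0]
finger_gap: 27.6
pose [561.6 146.7 147.8] 59.82 -> rows [ 0.0005 -0.      0.0018] turn -0.18 F [ 0.3  0.2 -4. ] M [-0.04  0.1  -0.01] t 7.78
```

```bash

python3 -m handwheel '[[0.0004,0,0.001,0],[0.0004,0,0.0015,0]]'
python3 -m handwheel '[[0,0,0.001,0],[0,0,0.001,0]]'
python3 -c "
from h import *
go(561.9,147.2,146,60)"
```

```text
clock: 8.02
eef_pos: [561.8, 147.1, 146.2]
eef_rot: [-3.14, 0.004, 1.044]
wrist_force: [-0.2, 0.9, -4.5]
finger_gap: 28.2
clock: 8.28
eef_pos: [561.9, 147.2, 145.2]
eef_rot: [-3.14, 0.004, 1.044]
wrist_force: [-0.6, 0.8, -3.5]
finger_gap: 27.5
pose [561.9 147.2 145.2] 59.83 -> rows [ 0.     -0.     -0.0008] turn -0.17 F [-0.6  0.8 -3.5] M [ 0.03  0.03 -0.03] t 8.28
```

Already below the shaft-top height with no contact. Continuing in small steps.

```bash

for i in 1; do python3 -m handwheel '[[0,0,0.001,0],[0,0,0.001,0]]'; done
python3 -m handwheel '[[0,0,0.001,0],[0,0,0.001,0]]'
python3 -c "
from h import *
go(561.9,147.2,142,60)"
```

```text
clock: 8.52
eef_pos: [562.1, 147.3, 144.5]
eef_rot: [-3.14, 0.003, 1.044]
wrist_force: [0.1, 1.7, -1.6]
finger_gap: 27.6
clock: 8.78
eef_pos: [562.2, 147.5, 143.5]
eef_rot: [-3.141, 0.003, 1.044]
wrist_force: [2.0, 2.8, -1.9]
finger_gap: 27.8
pose [562.2 147.5 143.5] 59.83 -> rows [-0.0004 -0.0002  0.0015] turn -0.17 F [ 2.   2.8 -1.9] M [ 0.56 -0.4  -0.03] t 8.78
```

```bash

python3 -m handwheel '[[0.0008,0,0.0005,0],[0.0008,0,0.001,0]]'
python3 -m handwheel '[[0.0003,0,0.001,0],[0.0003,0,0.001,0]]'
python3 -c "
from h import *
go(561.9,147.2,142,60)"
```

```text
clock: 9.02
eef_pos: [562.4, 148.0, 142.1]
eef_rot: [-3.14, 0.004, 1.044]
wrist_force: [0.1, -0.9, -3.9]
finger_gap: 28.2
clock: 9.28
eef_pos: [562.4, 148.2, 140.8]
eef_rot: [-3.14, 0.004, 1.044]
wrist_force: [-0.2, -0.2, -3.6]
finger_gap: 28.0
pose [562.4 148.2 140.8] 59.83 -> rows [-0.0011  0.0001 -0.0012] turn -0.17 F [-0.2 -0.2 -3.6] M [-0.06  0.07 -0.05] t 9.28
```

```bash

python3 -m handwheel '[[0,0,0.001,0],[0,0,0.002,0],[0,0,0.003,0]]'
python3 -c "
from h import *
go(562.4,148.2,123,60)"
```

```text
clock: 9.65
eef_pos: [562.4, 148.1, 137.8]
eef_rot: [-3.14, 0.004, 1.044]
wrist_force: [-0.6, -0.4, -2.9]
finger_gap: 27.7
pose [562.4 148.1 137.8] 59.83 -> rows [0.0001 0.     0.0148] turn -0.17 F [-0.6 -0.4 -2.9] M [0.01 0.13 0.03] t 9.65
```

```bash

python3 -m handwheel '[[0,0,0.001,0],[0,0,0.002,0],[0,0,0.003,0],[0,0,0.004,0]]'
python3 -c "
from h import *
go(562.4,148.2,123,60)"
```

```text
clock: 10.15
eef_pos: [562.3, 148.1, 133.7]
eef_rot: [-3.14, 0.004, 1.044]
wrist_force: [-0.1, -0.8, -4.2]
finger_gap: 27.7
pose [562.3 148.1 133.7] 59.83 -> rows [0.0001 0.     0.0107] turn -0.17 F [-0.1 -0.8 -4.2] M [-0.03  0.14  0.01] t 10.15
```

```bash

python3 -m handwheel '[[0,0,0.001,0],[0,0,0.002,0],[0,0,0.003,0],[0,0,0.004,0]]'
python3 -c "
from h import *
go(562.4,148.2,123,60)"
```

```text
clock: 10.65
eef_pos: [562.3, 148.2, 129.6]
eef_rot: [-3.14, 0.004, 1.044]
wrist_force: [0.5, 0.8, -3.4]
finger_gap: 27.8
pose [562.3 148.2 129.6] 59.83 -> rows [0.0001 0.     0.0066] turn -0.17 F [ 0.5  0.8 -3.4] M [-0.    0.11  0.02] t 10.65
```

```bash

python3 -m handwheel '[[0,0,0.001,0],[0,0,0.002,0],[0,0,0.003,0],[0,0,0.004,0]]'
python3 -m handwheel '[[0,0,0.001,0],[0,0,0.0015,0],[0,0,0.0015,0]]'
python3 -c "
from h import *
go(562.4,148.2,123,60)"
```

```text
clock: 11.15
eef_pos: [562.3, 148.1, 125.6]
eef_rot: [-3.14, 0.004, 1.044]
wrist_force: [0.3, 0.3, -2.7]
finger_gap: 27.8
clock: 11.52
eef_pos: [562.3, 148.1, 124.0]
eef_rot: [-3.139, 0.004, 1.044]
wrist_force: [0.0, 0.7, -3.4]
finger_gap: 27.8
pose [562.3 148.1 124. ] 59.83 -> rows [0.0001 0.     0.001 ] turn -0.17 F [ 0.   0.7 -3.4] M [-0.04  0.08 -0.04] t 11.53
```

```bash

python3 -m handwheel '[[0,0,0.0007,0],[0,0,0.001,0]]'
python3 -c "
from h import *
go(562.4,148.2,123,60)"
```

```text
clock: 11.78
eef_pos: [562.4, 148.1, 123.5]
eef_rot: [-3.14, 0.004, 1.044]
wrist_force: [-3.5, -0.6, 3.5]
finger_gap: 28.1
pose [562.4 148.1 123.5] 59.83 -> rows [0.0001 0.     0.0005] turn -0.17 F [-3.5 -0.6  3.5] M [-0.1   0.65 -0.02] t 11.78
```

Contact with the collar at TCP z 123.5 (expected 122.9), with about 7 N of push, so the crank is home. I'll release it and go over to the handle.

```bash

python3 -m handwheel '[[0,0,-0.0005,0],[0,0,-0.0005,0],[0,0,-0.0005,0]]' 0.4
python3 -m handwheel '[[0,0,-0.03,0],[0,0,-0.06,0],[0,0,-0.08,0],[0.03,0,-0.08,0],[0.06,0,-0.08,0]]' 0.57
python3 -m handwheel '[[0,0,0,0]]'
python3 -c "
from h import *
go(592.9,201,141,60)
t=cams.camera('top')[:,:,::-1];s=cams.camera('scene')[:,:,::-1]
c=crop(s,325,150,50,60)
for X in ([592.9,201,177],[562.9,149,149],[592.9,201,127]):
    u,v=proj('scene',X);cv2.circle(c,(int((u+.5-300)*8),int((v+.5-120)*8)),3,(0,255,0),1)
cv2.imwrite('pics/m6.png',np.hstack([crop(t,296,184,50,60),c]))"
```

```text
clock: 12.15
eef_pos: [562.5, 148.2, 124.1]
eef_rot: [-3.14, 0.004, 1.044]
wrist_force: [0.3, 0.8, -0.2]
finger_gap: 53.8
clock: 12.78
eef_pos: [593.4, 200.8, 204.3]
eef_rot: [-3.141, 0.003, 1.044]
wrist_force: [1.0, -0.6, -0.5]
finger_gap: 40.3
clock: 12.9
eef_pos: [593.6, 201.9, 203.7]
eef_rot: [-3.14, 0.003, 1.045]
wrist_force: [-0.2, -0.5, 1.2]
finger_gap: 40.1
pose [593.6 201.9 203.7] 59.88 -> rows [-0.0012 -0.0001  0.0627] turn -0.12 F [-0.2 -0.5  1.2] M [-0.07  0.11  0.01] t 12.9
```

View pics/m6.png

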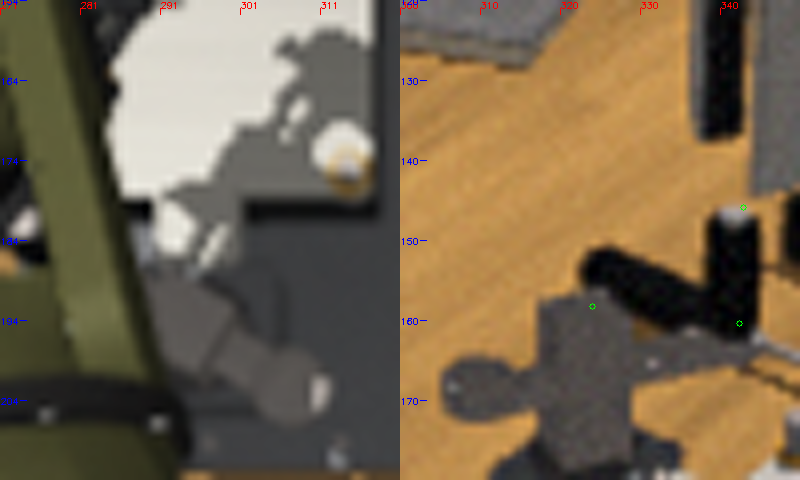

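The crank sits upright on the collar, and the handle top at (340.5,146.5) is where I expected it, with the same known 0.7 px bias. Next I'll descend on the handle and grip it.

```bash

python3 -m handwheel '[[-0.0015,0,0.015,0],[-0.0015,0,0.035,0],[-0.0015,0,0.05,0],[-0.0015,0,0.062,0],[-0.0015,0,0.062,0]]'
python3 -c "
from h import *
go(592.9,201,141,60)"
python3 -m handwheel '[[0,0,0,0],[0,0,0,0],[0,0,0,0]]' 1 12
python3 -c "
from h import *
go(592.9,201,141,60)"
```

```text
clock: 13.62
eef_pos: [591.9, 198.8, 141.1]
eef_rot: [-3.139, 0.005, 1.044]
wrist_force: [-0.7, 0.5, 0.6]
finger_gap: 40.4
pose [591.9 198.8 141.1] 59.8 -> rows [ 0.0024 -0.0002  0.0001] turn -0.2 F [-0.7  0.5  0.6] M [-0.08  0.13 -0.04] t 13.62
clock: 14.0
eef_pos: [592.1, 198.9, 141.6]
eef_rot: [-3.14, 0.004, 1.044]
wrist_force: [0.4, 0.9, 1.9]
finger_gap: 21.9
pose [592.1 198.9 141.6] 59.81 -> rows [ 0.0022 -0.0003  0.0006] turn -0.19 F [0.4 0.9 1.9] M [ 0.02  0.09 -0.  ] t 14.0
```

```bash
cat >> h.py <<'E'
def wind(step=20,n=5,C=(561.9,147.0),r=60,Y=59.8):
    s=read_state();p=s["eef_pos"];w=s["eef_rot"][2];d=p[:2]-C
    a=np.arctan2(d[1],d[0]);F=s["wrist_force"];T=np.array([np.sin(a),-np.cos(a)]);Rr=np.array([np.cos(a),np.sin(a)])
    print("phi",round((Y-np.degrees(a))%360,1),"rad",np.hypot(*d).round(1),"z",p[2].round(1),"yaw",np.degrees(w).round(1),"resist",round(-F[:2]@T,1),"radial",round(F[:2]@Rr,1),"Fz",F[2].round(1),"t",round(s["clock"],2))
    for k in range(1,n+1):
        b=a-np.radians(step*k);e=np.array(C)+r*np.array([np.cos(b),np.sin(b)])-p[:2]
        print([round(float(v)/1000,4) for v in (e@[np.cos(w),np.sin(w)],e@[np.sin(w),-np.cos(w)],p[2]-141.3)],end=" ")
    print()
E
python3 -m handwheel '[[-0.0002,0.005,0,0],[-0.0013,0.0125,0,0],[-0.0036,0.0205,0,0],[-0.008,0.03,0,0],[-0.014,0.0386,0,0]]'
python3 -c "
from h import *
wind()"
```

```text
clock: 14.62
eef_pos: [619.0, 167.2, 141.7]
eef_rot: [-3.14, 0.003, 1.044]
wrist_force: [-0.9, 3.8, 0.7]
finger_gap: 22.2
phi 40.3 rad 60.5 z 141.7 yaw 59.8 resist 3.9 radial 0.4 Fz 0.7 t 14.62
[-0.0164, 0.013, 0.0004] [-0.0361, 0.02, 0.0004] [-0.0569, 0.0199, 0.0004] [-0.0764, 0.0126, 0.0004] [-0.0923, -0.0009, 0.0004]
```

Winds nicely, with 3.9 N resistance and no radial load.

```bash

python3 -m handwheel '[[-0.016,0.013,0,0],[-0.036,0.02,0,0],[-0.057,0.02,0,0],[-0.076,0.0125,0,0],[-0.092,-0.001,0,0]]'
python3 -c "
from h import *
wind()"
```

```text
clock: 15.25
eef_pos: [571.9, 87.2, 141.6]
eef_rot: [-3.141, 0.003, 1.043]
wrist_force: [3.4, 11.1, -8.2]
finger_gap: 21.8
phi 140.3 rad 60.7 z 141.6 yaw 59.8 resist 5.1 radial -10.3 Fz -8.2 t 15.25
[-0.0098, -0.0185, 0.0003] [-0.0133, -0.0391, 0.0003] [-0.0096, -0.0596, 0.0003] [0.0009, -0.0776, 0.0003] [0.0169, -0.0909, 0.0003]
```

```bash
sed -i 's/C=(561.9,147.0)/C=(562.0,148.0)/' h.py
python3 -c "
from h import *
wind()"
```

```text
phi 140.6 rad 61.6 z 141.6 yaw 59.8 resist 5.1 radial -10.4 Fz -8.2 t 15.25
[-0.009, -0.0192, 0.0003] [-0.0124, -0.0397, 0.0003] [-0.0086, -0.0602, 0.0003] [0.002, -0.0782, 0.0003] [0.0181, -0.0914, 0.0003]
```

```bash

python3 -m handwheel '[[-0.009,-0.019,0,0],[-0.0125,-0.04,0,0],[-0.0085,-0.06,0,0],[0.002,-0.078,0,0]]'
python3 -c "
from h import *
wind()"
```

```text
clock: 15.75
eef_pos: [505.4, 127.4, 141.9]
eef_rot: [3.141, 0.004, 1.042]
wrist_force: [11.3, -0.3, -7.8]
finger_gap: 22.0
phi 219.8 rad 60.2 z 141.9 yaw 59.7 resist 4.1 radial -10.5 Fz -7.8 t 15.75
[0.0161, -0.0133, 0.0006] [0.0356, -0.0206, 0.0006] [0.0564, -0.0207, 0.0006] [0.0761, -0.0136, 0.0006] [0.0921, -0.0003, 0.0006]
```

```bash
sed -i 's/C=(562.0,148.0)/C=(562.9,148.3)/' h.py
python3 -c "
from h import *
wind()"
```

```text
phi 219.8 rad 61.2 z 141.9 yaw 59.7 resist 4.1 radial -10.5 Fz -7.8 t 15.75
[0.0168, -0.0127, 0.0006] [0.0363, -0.0199, 0.0006] [0.0572, -0.02, 0.0006] [0.0768, -0.013, 0.0006] [0.0928, 0.0003, 0.0006]
```

```bash

python3 -m handwheel '[[0.017,-0.0125,0,0],[0.0365,-0.02,0,0],[0.057,-0.02,0,0],[0.077,-0.013,0,0]]'
python3 -c "
from h import *
wind()"
```

```text
clock: 16.25
eef_pos: [532.8, 200.4, 141.4]
eef_rot: [-3.141, 0.006, 1.043]
wrist_force: [1.1, -11.6, -4.0]
finger_gap: 21.4
phi 299.8 rad 60.2 z 141.4 yaw 59.7 resist 4.8 radial -10.6 Fz -4.0 t 16.25
[0.0159, 0.0135, 0.0001] [0.0264, 0.0315, 0.0001] [0.0302, 0.052, 0.0001] [0.0267, 0.0725, 0.0001] [0.0163, 0.0906, 0.0001]
```

```bash
sed -i 's/r=60,/r=59,/' h.py
python3 -c "
from h import *
wind()"
```

```text
phi 299.8 rad 60.2 z 141.4 yaw 59.7 resist 4.8 radial -10.6 Fz -4.0 t 16.25
[0.0152, 0.0142, 0.0001] [0.0255, 0.0318, 0.0001] [0.0292, 0.052, 0.0001] [0.0257, 0.0722, 0.0001] [0.0156, 0.09, 0.0001]
```

```bash

python3 -m handwheel '[[0.015,0.014,0,0],[0.0255,0.032,0,0],[0.029,0.052,0,0],[0.0255,0.072,0,0],[0.0155,0.09,0,0]]'
python3 -c "
from h import *
wind()"
```

```text
clock: 16.88
eef_pos: [618.8, 168.8, 141.4]
eef_rot: [-3.141, 0.005, 1.043]
wrist_force: [-5.4, 3.9, 0.2]
finger_gap: 21.7
phi 39.7 rad 59.5 z 141.4 yaw 59.8 resist 5.5 radial -3.7 Fz 0.2 t 16.88
[-0.016, 0.0129, 0.0001] [-0.0352, 0.0201, 0.0001] [-0.0557, 0.0202, 0.0001] [-0.075, 0.0133, 0.0001] [-0.0908, 0.0002, 0.0001]
```

```bash

python3 -m handwheel '[[-0.016,0.013,0,0],[-0.035,0.02,0,0],[-0.0555,0.02,0,0],[-0.075,0.0135,0,0],[-0.091,0,0,0]]'
python3 -c "
from h import *
wind()"
```

```text
clock: 17.5
eef_pos: [573.6, 88.3, 142.2]
eef_rot: [3.139, 0.005, 1.042]
wrist_force: [5.4, -0.0, -3.9]
finger_gap: 21.6
phi 139.7 rad 60.9 z 142.2 yaw 59.7 resist 5.3 radial 1.0 Fz -3.9 t 17.5
[-0.0089, -0.0189, 0.0009] [-0.0126, -0.0391, 0.0009] [-0.0092, -0.0593, 0.0009] [0.0009, -0.0771, 0.0009] [0.0165, -0.0904, 0.0009]
```

```bash

python3 -m handwheel '[[-0.009,-0.019,0.0005,0],[-0.0125,-0.039,0.0007,0],[-0.009,-0.0595,0.0007,0],[0.001,-0.077,0.0007,0]]'
python3 -c "
from h import *
wind()"
```

```text
clock: 18.0
eef_pos: [506.9, 126.7, 141.7]
eef_rot: [3.138, 0.008, 1.041]
wrist_force: [2.5, -3.9, -0.0]
finger_gap: 22.1
phi 218.7 rad 60.0 z 141.7 yaw 59.7 resist 4.5 radial -1.0 Fz -0.0 t 18.0
[0.0161, -0.013, 0.0004] [0.0352, -0.0205, 0.0004] [0.0557, -0.021, 0.0004] [0.0751, -0.0145, 0.0004] [0.0911, -0.0017, 0.0004]
```

```bash

python3 -m handwheel '[[0.016,-0.013,0,0],[0.035,-0.0205,0,0],[0.0555,-0.021,0,0],[0.075,-0.0145,0,0]]'
python3 -c "
from h import *
wind(12)"
```

```text
clock: 18.5
eef_pos: [530.7, 200.2, 141.5]
eef_rot: [-3.141, 0.009, 1.042]
wrist_force: [-10.3, 5.0, 5.1]
finger_gap: 21.8
phi 298.0 rad 61.0 z 141.5 yaw 59.7 resist 6.1 radial 9.6 Fz 5.1 t 18.5
[0.0093, 0.0087, 0.0002] [0.0179, 0.0175, 0.0002] [0.0244, 0.028, 0.0002] [0.0287, 0.0396, 0.0002] [0.0304, 0.0518, 0.0002]
```

```bash
sed -i 's/r=59,/r=59.6,/' h.py
python3 -m handwheel '[[0.0097,0.0085,0,0],[0.0183,0.0173,0,0],[0.0249,0.0278,0,0],[0.0292,0.0395,0,0],[0.031,0.0518,0,0]]'
python3 -c "
from h import *
wind(10)"
```

```text
clock: 19.12
eef_pos: [591.5, 202.1, 141.7]
eef_rot: [-3.14, 0.006, 1.042]
wrist_force: [-0.7, 8.0, 2.7]
finger_gap: 21.9
phi 357.8 rad 60.9 z 141.7 yaw 59.7 resist 4.3 radial 6.8 Fz 2.7 t 19.12
[-0.0018, 0.0104, 0.0004] [-0.0041, 0.0206, 0.0004] [-0.0081, 0.0301, 0.0004] [-0.0137, 0.0389, 0.0004] [-0.0208, 0.0465, 0.0004]
```

```bash

python3 -m handwheel '[[-0.0005,0.0052,0.0003,0],[-0.0013,0.0104,0.0003,0]]'
python3 -c "
from h import *
wind(5,2)"
```

```text
clock: 19.38
eef_pos: [600.2, 196.5, 141.8]
eef_rot: [-3.14, 0.004, 1.043]
wrist_force: [0.6, 9.2, 3.0]
finger_gap: 21.7
phi 7.5 rad 60.9 z 141.8 yaw 59.7 resist 5.2 radial 7.6 Fz 3.0 t 19.38
[-0.0022, 0.005, 0.0005] [-0.0035, 0.01, 0.0005]
```

```bash

python3 -m handwheel '[[-0.0009,0.0052,0.0003,0],[-0.0022,0.0102,0.0003,0]]'
python3 -c "
from h import *
wind(5,2,r=60.5)"
```

```text
clock: 19.62
eef_pos: [607.9, 189.7, 141.6]
eef_rot: [-3.139, 0.004, 1.043]
wrist_force: [-0.7, 6.0, 1.6]
finger_gap: 22.0
phi 17.2 rad 61.2 z 141.6 yaw 59.8 resist 4.9 radial 3.5 Fz 1.6 t 19.62
[-0.0024, 0.0048, 0.0003] [-0.0046, 0.0096, 0.0003]
```

```bash

python3 -m handwheel '[[-0.0022,0.005,0.0003,0],[-0.0046,0.0097,0.0003,0]]'
python3 -c "
from h import *
wind(5,2,r=60.5)"
```

```text
clock: 19.88
eef_pos: [614.3, 181.2, 141.6]
eef_rot: [-3.14, 0.002, 1.043]
wrist_force: [1.3, 5.2, 1.6]
finger_gap: 21.5
phi 27.2 rad 61.0 z 141.6 yaw 59.8 resist 3.6 radial 3.9 Fz 1.6 t 19.88
[-0.0031, 0.0044, 0.0003] [-0.0061, 0.0087, 0.0003]
```

```bash

python3 -m handwheel '[[-0.003,0.0045,0.0003,0],[-0.006,0.0088,0.0003,0]]'
python3 -c "
from h import *
wind(5,2,r=60.5)"
```

```text
clock: 20.12
eef_pos: [618.4, 172.6, 141.5]
eef_rot: [-3.138, 0.001, 1.044]
wrist_force: [-8.6, 13.6, 4.6]
finger_gap: 21.9
phi 36.1 rad 60.6 z 141.5 yaw 59.8 resist 15.9 radial -2.4 Fz 4.6 t 20.12
[-0.0034, 0.0041, 0.0002] [-0.007, 0.0079, 0.0002]
```

The resistance jumped from 3.6 to 15.9 N after 756°, which is within the expected 720–864°. I take it as the stop. I'll ease off the push, release and check.

```bash

python3 -m handwheel '[[0.0007,-0.0009,0,0],[0.0007,-0.0009,0,0]]'
python3 -c "
from h import *
wind(5,1)"
python3 -m handwheel '[[0,0,0,0],[0,0,0,0],[0,0,0,0]]' 0.57
python3 -c "
from h import *
wind(5,1)"
```

```text
clock: 20.38
eef_pos: [617.6, 174.0, 141.4]
eef_rot: [-3.136, 0.001, 1.044]
wrist_force: [-3.3, 5.2, 1.7]
finger_gap: 22.2
phi 34.7 rad 60.4 z 141.4 yaw 59.8 resist 6.1 radial -0.8 Fz 1.7 t 20.38
[-0.0038, 0.0037, 0.0001] 
clock: 20.75
eef_pos: [617.7, 173.6, 141.4]
eef_rot: [-3.137, 0.001, 1.044]
wrist_force: [0.4, -0.4, -1.0]
finger_gap: 40.2
phi 35.0 rad 60.3 z 141.4 yaw 59.8 resist -0.5 radial 0.2 Fz -1.0 t 20.75
[-0.0038, 0.0037, 0.0001]
```

```bash

python3 -m handwheel '[[0,0,-0.03,0],[0,0,-0.07,0],[0,0,-0.1,0],[0,0,-0.12,0]]'
python3 -m handwheel '[[-0.05,0,0,0],[-0.1,0,0,0],[-0.15,0,0,0],[-0.2,0,0,0],[-0.25,0,0,0]]'
python3 -m handwheel '[[-0.05,0.02,0,0],[-0.05,0.02,0,0]]'
python3 -c "
from h import *
t=cams.camera('top')[:,:,::-1];s=cams.camera('scene')[:,:,::-1]
cv2.imwrite('pics/m7.png',np.vstack([np.hstack([crop(t,296,180,50,38),crop(s,335,185,50,38)]),np.hstack([crop(cv2.imread('pics/top0.png'),296,180,50,36),crop(cv2.imread('pics/scene0.png'),335,185,50,36)])]))"
```

```text
clock: 21.25
eef_pos: [618.5, 173.3, 263.1]
eef_rot: [-3.138, 0.0, 1.043]
wrist_force: [0.4, -0.1, -0.9]
finger_gap: 40.4
clock: 21.88
eef_pos: [491.7, -44.1, 263.3]
eef_rot: [-3.139, 0.0, 1.043]
wrist_force: [0.5, -0.5, 0.1]
finger_gap: 40.1
clock: 22.12
eef_pos: [483.1, -100.2, 263.6]
eef_rot: [-3.139, 0.001, 1.039]
wrist_force: [0.9, -0.3, -0.1]
finger_gap: 40.3
```

View pics/m7.png

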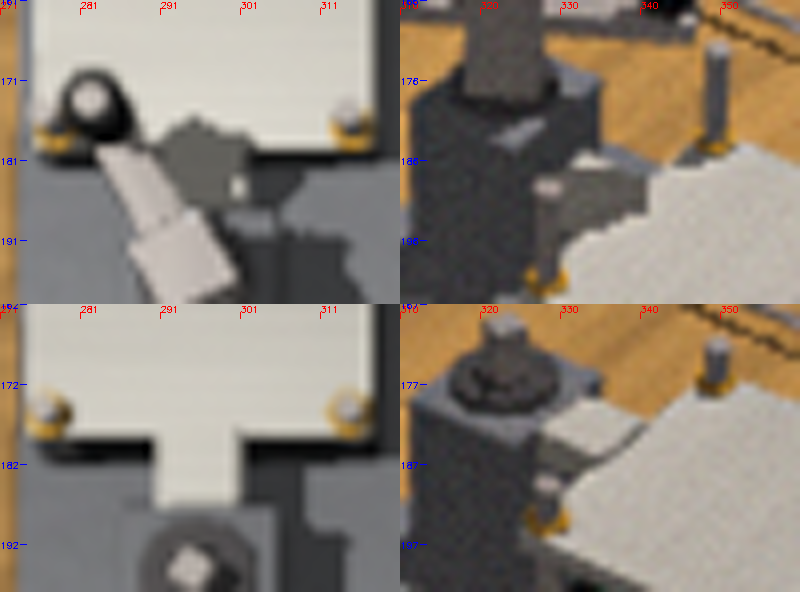

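The picture shows the crank upright on the collar and the plate about 7 px (about 25 mm) lower than at the start. That fits 756° of winding, which is 26 mm. The gripper is clear.

```bash
python3 -c "
from h import *
print(proj('scene',[620,95,70]),proj('scene',[620,95,44]))
from cell import manip
print(manip.sign_off())"
```

```text
(np.float64(328.0129796043146), np.float64(195.04299939360953)) (np.float64(327.95426094403484), np.float64(202.03025238577328))
the job is handed in; nothing more can be done
None
```

I fitted the crank onto the square shaft, wound it clockwise to the stop by its handle, released it and handed the job in at about 22 s. No verdict was reported.

- **Fitting:** I matched the hub to the shaft's angle, about 60°. The taper pushed back once with about 3.5 N, so I shifted the hub 0.8 mm and it then slid down freely. It met the collar with a push of about 7 N at a TCP height of 123.5 mm (expected 122.9).
- **Winding:** Resistance was mostly 4–6 N for about 756°. It then rose from 3.6 to 15.9 N within 9°, the buffer signature. I stopped there, eased off to 6 N and let go.
- **Last checks:** The final picture shows the crank upright and home. The plate is about 7 px lower than at the start, and 26 mm of descent predicts 7.0 px. The wrist force after release was about 0, with the gripper clear.
- **Less certain:**
    - **Radial load:** While winding I saw up to about 10 N of radial load at the handle, because my estimate of the circle's centre and radius was about 1 mm off. I corrected this as I went.
    - **Plate depth:** The plate being at its stop rests on the force jump and the turn count. The pictures cannot confirm it to the millimetre.
    - **Bystanders:** I did not re-check them at the end; the arm never went near them at low height.

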